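# Take the cap off the polishing spindle

### The arm

A 6-joint arm with a two-finger parallel gripper is mounted at the origin on a cart in front of the work surface, level with it; the furniture and walls round the work are solid. World frame = base frame: x ahead of the robot, y to its left, z up, the work surface at z = 0. Lengths are in m, angles in rad, forces in N, time in s.
With the tool pointing down it reaches from about 0.25 to 0.725 m from the base axis. Payload 4 kg.
Tool frame: the origin (TCP) lies at the very end of the fingers, on their centre line; the grasp point (between the pads) lies 19 mm behind it; z points along the fingers, y is the line along which they close (so a half turn about z gives the same grasp; the last joint's range is limited). The gripper opens to 85 mm and grips with 20 to 120 N. Pads are 22 mm wide; open, the fingers measure 114 mm over their backs; the gripper's body (76 mm by 85 mm) begins 54 mm behind the grasp point. The pads swing forward as they close: fully open they stand 13 mm farther back than shut.
Start: joints at [1.271, 0.241, 0.005, 1.335, 0, 1.571], TCP at [0.148, 0.478, 0.208] pointing down, gripper open.
Joint ranges: [-2.72, 2.72], [-1.05, 1.87], [-1.09, 1.28], [-1.99, 2.15], [-1.42, 1.44], [-3.14, 3.14]. Speed limits (rad/s): [2.79, 2.79, 3.14, 3.14, 3.14, 3.14].

### API

Orientations are given as a unit quaternion [x, y, z, w].
In Python, from workcell import bot, vision, workorder gives the robot as it stands.
- The arm moves only by the shell command python3 -m creep 'ROWS' [OPENING]. ROWS is JSON, a list of rows, each a list of 2 entries, a list of its own where there are three numbers: the shift along the tool's x, y, z in mm, then the turn, a rotation vector about the tool's x, y, z in rad. In form: [[[dx, dy, dz], [wx, wy, wz]], ...]. A call has 1 to 12 rows; each row shifts and turns the commanded pose from where the row before left it, along the tool's axes as they then stand; what a row does not reach is not made up. A row lasts 1/8 s, in which the tool goes at most 62.5 mm and 10.7 degrees, less where a joint would pass 70% of its speed; a pose out of reach is approached as far as the arm can. A call is refused whole if a number of a shift passes 62.5 or a number of a turn 0.188, either way. A call with a gripper value outside its range is refused whole. OPENING is the finger opening in mm, from 0 to 85.4, set as the call begins (- or left out, the last holds). The fingers move at their own pace and stop on an object; the grip force is fixed at half the most. Time passes only in rows, so rows that do not move let the fingers close. It gives the time, the measured TCP pose, the force, the opening and the grip force at its end, in the units of the state.
- bot.get_obs(): the state, without advancing time (a new reading comes with each control period).
- vision.camera(name): name is "scene" or "top" or "wrist"; returns a dict with "image" (400x640x3 uint8, blue, green, red), "z_map" (400x640 float32, m along the optical axis (not along the pixel's ray), 0 where there is no reading), "K" (3x3 intrinsics, pixels), "rvec" (rotation vector, rad) and "tvec" (3), from world to camera coordinates, as OpenCV has them; the wrist camera has in their place "tool_from_camera" (4x4, takes a point from camera to tool coordinates, whose origin is the TCP and whose axes are the flange's). Camera axes: x right, y down, z forward; pixel columns grow to the right and rows downward; lengths in m; the calibration is good to about 2 mm. The wrist camera is an equidistant fisheye: a pixel r from the principal point sees the ray r / f radians off the axis. A picture is of the moment at which its call begins: read the wrist's pose just before it.
- workorder.job_done(): hands the job in; it is judged then, once.
Trained networks look in a picture, given as the dict that the camera call returned (one of the last four; its "shot" number tells which), for a name from the list of things; names that differ only in an ending like _2 or _b are one class to them, and where a whole thing is asked for, a point or a joint stands for the part that bears it (a point fixed in the world has none). Each returns a list of dicts, best first, with "score" (0 to 1); they miss things now and then, are a little off and sometimes report something else, mostly with a low value. They report only what shows in the picture. A call takes as long as a camera call.
- vision.spot_in(picture, query): "position" ([column, row] in pixels, amid what is visible of it).
- vision.place_of(picture, query): "position" ([column, row] in pixels: a listed point, or the origin of a listed thing).
The state is a dict: "clock": time; "joint_pos": joint angles; "joint_vel": joint speeds; "tau": joint torques, N m; "eef_pos": TCP position; "tool_rot": TCP orientation; "ft_force": force on the tool from outside, world axes, zero at the start; "ft_torque": the same for the moment, N m; "grip_width": finger opening in m; "grasp_force": force on a finger pad.
Only numpy, scipy, OpenCV 4.12 (cv2) and the standard library are available. Lean on these libraries where they do the work, as an engineer would, in place of code of your own. Each camera call takes 0.05 s, during which the arm holds its last target. There are 200 camera calls.

### The job

Pull the spindle carriage out from under the yellow guard by its black grip until it is right up against the green end stop, then unscrew the orange cap: nobody knows whether its thread is left- or right-handed, so try gently both ways, never wrenching it against its stop, and turn it the way it gives. Lift it straight up and finish still holding it in the gripper, upright, steady and about 10 cm above the spindle, with the carriage still at its stop and the things lying round the unit left alone.

Things in the scene. Friction and masses are not known exactly. Their poses are not given: they have to be found in the camera images.
- spindle_unit: Bench polishing spindle, screwed down: grey bed 130x415 mm, blue motor box at its -y end, yellow guard hood (122 mm wide, top 116 mm above the bench, over local y = -186 to -70 mm), green end stop at its +y end. Origin: on the bench, on the bed's long centre line, 145 mm from the bed's +y end; z up, y along the slide from hood to end stop.
- carriage (a joint): Travel of the aluminium carriage along the unit's +y, in m: 0 = under the hood (start), 0.14 = service stop, against the green end stop. It stays where it is left; friction about 5 N. The carriage top is 40 mm above the bench.
- carriage_grip (a point): Point in the black upright grip on the carriage, on its centre line, 21 mm below its top. The grip is 20 mm wide (unit x), 32 mm long (unit y), and stands from 40 to 126 mm above the bench; it is 90 mm on from the spindle axis towards the end stop. Axes as the unit's.
- spindle_top (a point): Centre of the top face of the steel spindle nose (33 mm diameter) on the carriage, 94 mm above the bench; moves with the carriage; axes as the unit's. The cap covers it at the start.
- cap: Orange round fluted cap over the spindle nose, 56 mm outside diameter, 34 mm high, about 90 g, white radial index line on top along its own x (at the start within 0.12 rad of the unit's x). Origin: centre of its open lower rim; z up through the closed top. Seated, the origin is 66 mm above the bench, 26 mm above the carriage, 28 mm below spindle_top.
- cap_top (a point): Centre of the cap's top. Quick thread: seated, the cap turns easily; the tightening way it meets a stop after 0.1 to 0.4 rad, the loosening way after 1.1 to 1.5 rad. From 0.9 rad loosened up to that stop it lifts straight off (no rise while turning). The stops are firm: use under 2 N m. Which way loosens changes from start to start and cannot be seen.
- screen_left (a point): Upper front corner of the fixed wire mesh screen that stands left of the work, 255 mm above the bench, always in the same place: from here one panel runs 300 mm back (along world +x), where side panels reach 300 mm to the left and right. A like screen stands 890 mm farther right (world -y), with the same panels. Pass over them or in front.
- sanding_block: Cork-brown sanding block 64x112x36 mm, lying by; origin at the centre of its underside. Leave alone.
- offcut_1: Pine offcut 46x120x30 mm, lying by; origin at the centre of its underside. Leave alone.
- tape_measure: Yellow tape measure 67x77x31 mm, lying by; origin at the centre of its underside. Leave alone.
- offcut_2: Short wood offcut 60x85x24 mm, lying by; origin at the centre of its underside. Leave alone.

How it is judged:
On the way, in this order (a step that is already met when the one before it is completed fails the run):
1. the carriage is at its service stop, the cap still seated and not yet unscrewed (value of joint carriage above 0.132 m and z of cap in the frame of spindle_top below -0.018 m and angle between the x axis of cap and the x axis of spindle_top, either way round below 0.45 rad), for 0.3 s.
2. the cap, still on the spindle, has been turned to where its thread lets go (value of joint carriage above 0.132 m and z of cap in the frame of spindle_top below -0.018 m and angle between the x axis of cap and the x axis of spindle_top, either way round above 0.65 rad), for 0.05 s.
At the end, for the whole second after the job is handed in: The carriage is within 8 mm of its service stop (joint above 0.132 m); the gripper holds the cap (more than 1 N), upright within 0.3 rad and still (under 0.03 m/s), its lower rim 50 to 160 mm above the top of the spindle and within 50 mm of the spindle axis sideways, touching no part of the unit (value of joint carriage above 0.132 m and z of cap in the frame of spindle_top between 0.05 and 0.16 m and horizontal distance between cap and spindle_top below 0.05 m and angle between cap's own z axis and vertical below 0.3 rad and contact force between the fingers and cap above 1 N and contact force between cap and spindle_unit below 0.1 N and linear speed of cap below 0.03 m/s); the arm keeps its last pose, push and grip.
It fails at once if the cap is forced on the spindle or its stop (over 150 N) (contact force between cap and spindle_unit above 150 N).
It fails at once if a thing lying by is moved more than 3 cm (distance of any of sanding_block, offcut_1, tape_measure, offcut_2 from where it was at the start of the episode above 0.03 m).
It also fails if it takes over 64 s, if anything falls off the work surface, if the arm or the gripper's body presses on something with over 40 N, if the wrist force passes 120 N, or if a joint passes its speed limit or range.

## Working session

There is one attempt and no reset: what is moved stays moved. The work goes in short steps, Python scripts to look and compute and a shell command to move; the robot and the scene stay as the last step left them, time stands still between calls to the robot, and variables do not carry over. Pictures are saved under pics/ and viewed, at most 10 in all, crops included, and the job is handed in when it is done.

```bash
mkdir -p pics
cat > h.py <<'E'
import numpy as np, cv2
from scipy.spatial.transform import Rotation as R
from workcell import bot, vision, workorder
def ray(p,c):
    """world origin and direction of pixel p for fixed camera c"""
    K=c["K"]; d=np.linalg.inv(K)@np.array([p[0],p[1],1.]); Rm=cv2.Rodrigues(np.array(c["rvec"],float))[0]
    return -Rm.T@np.ravel(c["tvec"]), Rm.T@d
def tri(rs):
    A=np.zeros((3,3));b=np.zeros(3)
    for o,d in rs:
        d=d/np.linalg.norm(d);P=np.eye(3)-np.outer(d,d);A+=P;b+=P@o
    x=np.linalg.solve(A,b)
    return x,[float(np.linalg.norm(np.cross(x-o,d/np.linalg.norm(d)))) for o,d in rs]
def depth(p,c):
    o,d=ray(p,c); z=float(c["z_map"][int(round(p[1])),int(round(p[0]))]); return o+d*z
E
python3 - <<'E'
from h import *
o=bot.get_obs(); print({k:np.round(v,3).tolist() for k,v in o.items()})
cs={n:vision.camera(n) for n in("scene","top")}
for n,c in cs.items(): cv2.imwrite(f"pics/{n}0.png",c["image"])
for q in ["carriage_grip","cap_top","spindle_unit","cap","screen_left","sanding_block","offcut_1","tape_measure","offcut_2"]:
    rs=[]
    for n,c in cs.items():
        l=vision.place_of(c,q)
        for e in l[:2]: print(q,n,np.round(e["position"],1),round(e["score"],2),np.round(depth(e["position"],c),3))
        if l: rs.append(ray(l[0]["position"],c))
    if len(rs)==2: print("   tri",tri(rs))
E
```

```text
{'clock': 0.0, 'joint_pos': [1.271, 0.241, 0.004, 1.335, -0.0, 1.571], 'joint_vel': [0.002, 0.001, 0.0, -0.001, -0.001, 0.001], 'tau': [0.001, -37.232, 25.241, 0.017, 0.0, 0.0], 'eef_pos': [0.147, 0.477, 0.207], 'tool_rot': [0.149, 0.989, -0.001, -0.0], 'ft_force': [0.308, -0.195, -0.105], 'ft_torque': [-0.005, 0.036, 0.028], 'grasp_force': 0.0, 'grip_width': 0.086}
carriage_grip scene [334.9 190.4] 0.85 [ 0.583 -0.158  0.1  ]
carriage_grip top [396.4 185.4] 0.87 [ 0.612 -0.185  0.042]
carriage_grip top [256.9 247. ] 0.17 [0.409 0.284 0.038]
   tri (array([ 0.60123446, -0.18148655,  0.08354998]), [0.0070140279370232575, 0.007014027937022924])
cap_top scene [344.3 176.1] 0.54 [ 0.59  -0.258  0.111]
spindle_unit scene [332.3 216.9] 0.92 [ 0.572 -0.119  0.007]
spindle_unit top [382.5 198.2] 0.97 [ 0.571 -0.141  0.016]
   tri (array([ 0.5772735 , -0.14196716, -0.00883564]), [0.004918338376000513, 0.004918338376000728])
cap scene [338.8 184.3] 0.38 [ 0.579 -0.182  0.116]
screen_left scene [303.8 219.6] 0.81 [ 0.669 -0.07  -0.007]
screen_left scene [236.6 301.7] 0.2 [0.618 0.425 0.026]
scr
[... 349 characters left out ...]
[0.69  0.167 0.027]
offcut_1 top [255.3 242.3] 0.66 [0.424 0.29  0.032]
   tri (array([ 0.61090914,  0.14498509, -0.19959841]), [0.11514917214692309, 0.11514917214692327])
tape_measure scene [237.  300.5] 0.76 [0.62  0.42  0.026]
tape_measure top [230.7 176.9] 0.61 [0.646 0.374 0.027]
   tri (array([ 0.65188938,  0.38283463, -0.02219354]), [0.0005212603967095557, 0.0005212603967094757])
offcut_2 scene [320.6 305.4] 0.69 [0.399 0.325 0.025]
offcut_2 scene [260.9 252. ] 0.67 [0.686 0.196 0.019]
offcut_2 top [292.  163.6] 0.9 [0.69  0.167 0.027]
offcut_2 top [255.3 242.3] 0.66 [0.424 0.29  0.032]
   tri (array([ 0.61090914,  0.14498509, -0.19959841]), [0.11514917214692309, 0.11514917214692327])
```

View pics/scene0.png

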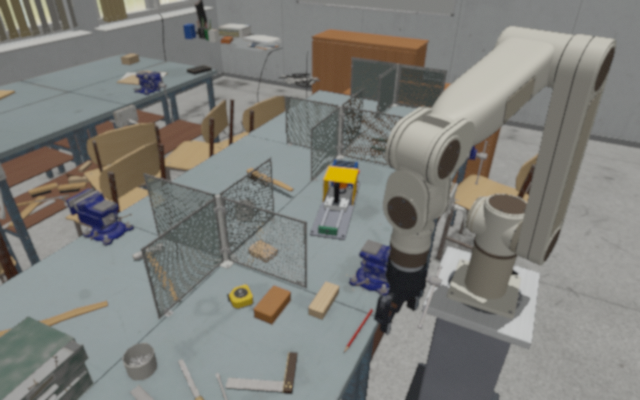

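View pics/top0.png

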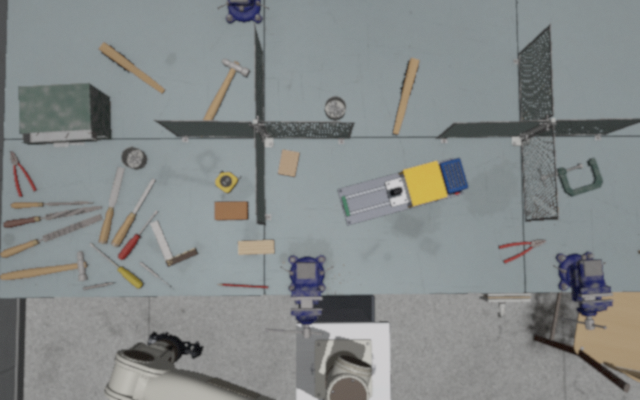

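The scene view shows the unit at about (340,200), with the yellow hood at (340,180) and the green stop at (328,230). In the top view the unit runs from the blue motor box at (455,176) to the green stop at (346,205), with the black grip near (396,190). The lying things sit left of the unit at (230,210), (255,247), (227,180) and (289,162), and a vise is in front at (307,272).

```bash
cat >> h.py <<'E'
def rel(target_p,yaw,n_hint=None):
    """tool-frame shift (mm) and turn about tool z for TCP target, tool down, tool-y axis at world angle yaw (mod pi)"""
    o=bot.get_obs(); q=R.from_quat(o["tool_rot"]).as_matrix()
    s=q.T@(np.array(target_p)-o["eef_pos"])*1000
    y=np.arctan2(q[1,1],q[0,1]); d=(yaw-y+np.pi/2)%np.pi-np.pi/2
    z=-q[:,2]*0+np.array([0,0,-1]); # tilt error
    tilt=q.T@np.cross(q[:,2],z)
    return np.round(s,1), round(-d,4), np.round(tilt,3), np.round(q[:2,:2],3).tolist(), np.round(o["joint_pos"],2)
E
python3 - <<'E'
from h import *
c=vision.camera("top"); im=c["image"]; hsv=cv2.cvtColor(im,cv2.COLOR_BGR2HSV)
def blob(lo,hi,x0,x1,y0,y1,top):
    m=cv2.inRange(hsv,lo,hi); m2=np.zeros_like(m); m2[y0:y1,x0:x1]=m[y0:y1,x0:x1]
    v,u=np.nonzero(m2); P=np.array([depth((a,b),c) for a,b in zip(u,v)])
    print(len(u),u.mean(),v.mean(),np.round(np.median(P,0),3),cv2.minAreaRect(np.float32(np.c_[u,v])))
    return np.median(P,0)
g=blob((50,60,30),(90,255,255),335,360,185,220,0)
y=blob((20,120,100),(35,255,255),395,460,150,210,0)
d=g-y; print(np.degrees(np.arctan2(d[1],d[0])))
print(rel([0.3,0.3,0.36],0))
# vise height
for p in [(300,262),(310,270),(310,285)]: print(depth(p,c))
z=c["z_map"][130:225,335:475]
cv2.imwrite("pics/crop.png",cv2.resize(im[140:240,330:480],None,fx=5,fy=5,interpolation=cv2.INTER_CUBIC))
E
```

```text
64 345.171875 205.734375 [ 0.544 -0.012  0.041] ((345.2641296386719, 205.92453002929688), (18.95575714111328, 3.2966530323028564), 74.05460357666016)
1319 425.0614101592115 182.94844579226688 [ 0.612 -0.266  0.117] ((424.54583740234375, 183.2650604248047), (36.98838806152344, 37.41661071777344), 74.47589111328125)
104.99069852448261
(array([-198. , -124.8, -151.9]), np.float64(1.271), array([-0.,  0.,  0.]), [[-0.955, 0.295], [0.295, 0.955]], array([ 1.27,  0.24,  0.01,  1.34, -0.  ,  1.57]))
[0.36115781 0.13766047 0.11165487]
[0.33608969 0.10570067 0.12102843]
[0.28899712 0.10592594 0.12272352]
```

View pics/crop.png

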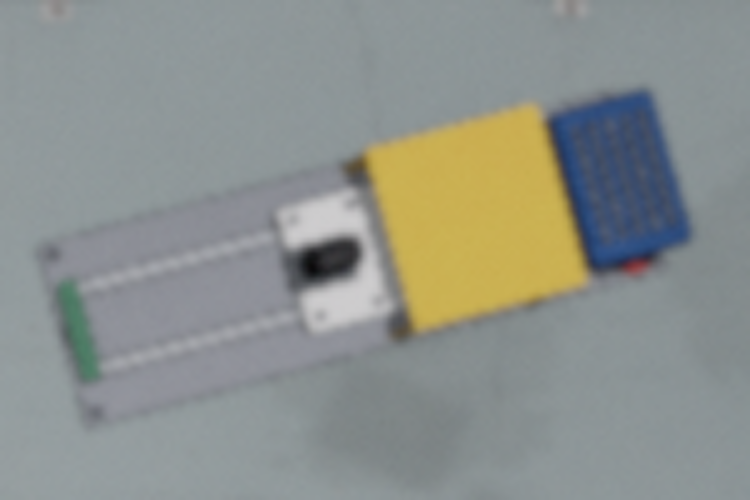

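The crop shows the grip at (332,258), the hood at (480,215) and the green stop at (78,330). So the slide runs about 105° in the world frame. I'll move up and across, above screen height.

```bash
python3 -m creep '[[[0,0,-60],[0,0,0]],[[0,0,-60],[0,0,0]]]' && python3 -m creep '[[[-43,-32,0],[0,0,0]],[[-43,-32,0],[0,0,0]],[[-43,-32,0],[0,0,0]],[[-43,-32,0],[0,0,0]],[[-43,-32,0],[0,0,0]],[[-43,-32,0],[0,0,0]],[[-43,-32,0],[0,0,0]],[[-43,-32,0],[0,0,0]],[[-43,-32,0],[0,0,0]],[[-43,-32,0],[0,0,0]],[[-43,-32,0],[0,0,0]],[[-43,-32,0],[0,0,0]]]' && python3 -m creep '[[[0,0,0],[0,0,0.168]],[[0,0,0],[0,0,0.168]],[[0,0,0],[0,0,0.168]],[[0,0,0],[0,0,0.168]],[[0,0,0],[0,0,0.168]],[[0,0,0],[0,0,0.168]],[[0,0,0],[0,0,0]]]'
cat >> h.py <<'E'
def wray(p,c,o):
    K=c["K"]; d=np.array([p[0]-K[0,2],p[1]-K[1,2]]); f=K[0,0]; r=np.hypot(*d); th=r/f
    v=np.array([*(d/max(r,1e-9)*np.sin(th)),np.cos(th)])
    T=np.array(c["tool_from_camera"]); q=R.from_quat(o["tool_rot"]).as_matrix()
    return np.array(o["eef_pos"])+q@T[:3,3], q@T[:3,:3]@v
def look(name,qs):
    o=bot.get_obs(); c=vision.camera("wrist"); cv2.imwrite(f"pics/{name}.png",c["image"]); out={}
    for q in qs:
        l=vision.place_of(c,q)
        if l:
            a,b=wray(l[0]["position"],c,o); out[q]=(a.tolist(),b.tolist())
            print(q,np.round(l[0]["position"],1),round(l[0]["score"],2))
    import json; json.dump(out,open(f"{name}.json","w")); return o,c,out
E
python3 - <<'E'
from h import *
look("w1",["carriage_grip","spindle_unit","cap_top","spindle_top"])
print(rel([0.53,-.05,.33],np.radians(15)))
E
```

```text
clock: 1.3
eef_pos: [0.1474, 0.4769, 0.3286]
tool_rot: [0.149, 0.989, -0.001, -0.0]
ft_force: [1.4, 2.0, 0.5]
grip_width: 0.0853
grasp_force: 0.0
clock: 2.8
eef_pos: [0.5282, -0.0432, 0.3282]
tool_rot: [0.149, 0.989, 0.0, 0.0]
ft_force: [0.1, 0.9, 0.1]
grip_width: 0.0857
grasp_force: 0.0
clock: 3.68
eef_pos: [0.5273, -0.0416, 0.3281]
tool_rot: [0.608, 0.794, -0.0, -0.0]
ft_force: [-0.1, 0.4, -0.3]
grip_width: 0.0851
grasp_force: 0.0
carriage_grip [340.  267.9] 0.77
spindle_unit [336.2 219.1] 0.87
(array([-8.9,  0.5, -1.9]), np.float64(0.0025), array([-0., -0.,  0.]), [[-0.261, 0.965], [0.965, 0.261]], array([-0.08,  0.29,  0.38,  1.66, -0.  ,  1.23]))
```

```bash
python3 -m creep '[[[-50,13,30],[0,0,0]],[[-50,13,30],[0,0,0]],[[0,0,0],[0,0,0]]]'
python3 - <<'E'
from h import *
import json
o,c,b=look("w2",["carriage_grip","spindle_unit","cap_top","spindle_top"])
a=json.load(open("w1.json"))
for q in a:
    if q in b: print(q,tri([(np.array(x[q][0]),np.array(x[q][1])) for x in (a,b)]))
t=vision.camera("top")
for q in ["carriage_grip","spindle_unit"]:
    l=vision.place_of(t,q)
    if l: print(q,tri([(np.array(x[q][0]),np.array(x[q][1])) for x in (a,b) if q in x]+[ray(l[0]["position"],t)]))
E
```

```text
clock: 4.3
eef_pos: [0.5777, -0.1339, 0.2635]
tool_rot: [0.61, 0.793, -0.002, -0.003]
ft_force: [-0.6, -0.2, -0.3]
grip_width: 0.0854
grasp_force: 0.0
carriage_grip [321.8 215.4] 0.57
spindle_unit [322.7 164.7] 0.91
carriage_grip (array([ 0.59098382, -0.174059  ,  0.1089906 ]), [0.001648251482648245, 0.001648251482648238])
spindle_unit (array([ 0.58075879, -0.13579862,  0.01248944]), [0.00019224778959075445, 0.00019224778959060367])
spindle_unit (array([ 0.58356835, -0.13457617,  0.01571371]), [0.003097913314276956, 0.0032282795833977356, 0.006285177051733445])
```

View pics/w2.png

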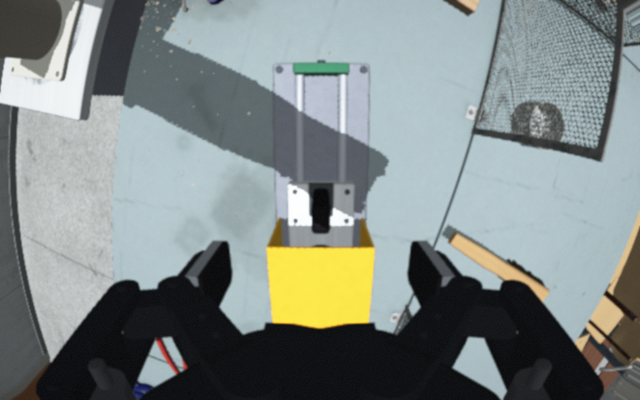

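The wrist view shows the grip's top at about (321,205), the hood edge at row 248 and the green stop at (321,68), so the unit is aligned with the tool. The two-view grip height of 0.109 m agrees with the expected 0.105 m, and its local y of −0.038 m is consistent.

Run:
```python
from h import *
print(rel([0.5905,-0.1755,.088],np.radians(15)))
```

```text
(array([-46.3,  -0.6, 181.6]), np.float64(0.0027), array([0.002, 0.001, 0.   ]), [[-0.261, 0.965], [0.965, 0.261]], array([-0.22,  0.42,  0.41,  1.56,  0.  ,  1.08]))
```

```bash
python3 -m creep '[[[-46,-1,0],[0,0,0]],[[0,0,50],[0,0,0]],[[0,0,50],[0,0,0]],[[0,0,30],[0,0,0]],[[0,0,30],[0,0,0]],[[0,0,20],[0,0,0]],[[0,0,0],[0,0,0]]]' && python3 -m creep '[[[0,0,0],[0,0,0]],[[0,0,0],[0,0,0]],[[0,0,0],[0,0,0]],[[0,0,0],[0,0,0]],[[0,0,0],[0,0,0]],[[0,0,0],[0,0,0]]]' 0
```

```text
clock: 5.58
eef_pos: [0.588, -0.1751, 0.0868]
tool_rot: [0.608, 0.794, -0.001, -0.002]
ft_force: [-0.0, -0.0, 0.6]
grip_width: 0.085
grasp_force: 0.0
clock: 6.32
eef_pos: [0.5889, -0.1764, 0.0892]
tool_rot: [0.609, 0.794, -0.0, 0.0]
ft_force: [-3.2, -0.3, 4.7]
grip_width: 0.0184
grasp_force: 61.7
```

```bash
python3 -m creep '[[[10,0,0],[0,0,0]],[[15,0,0],[0,0,0]],[[20,0,0],[0,0,0]],[[20,0,0],[0,0,0]],[[20,0,0],[0,0,0]],[[20,0,0],[0,0,0]],[[15,0,0],[0,0,0]],[[10,0,0],[0,0,0]],[[0,0,0],[0,0,0]]]'
```

```text
clock: 7.45
eef_pos: [0.5555, -0.0499, 0.0891]
tool_rot: [0.608, 0.794, 0.0, 0.0]
ft_force: [-2.1, 0.3, 6.9]
grip_width: 0.0183
grasp_force: 61.8
```

Moved 131 mm. Creeping on to the stop.

```bash
python3 -m creep '[[[4,0,0],[0,0,0]],[[3,0,0],[0,0,0]],[[0,0,0],[0,0,0]]]'; python3 -m creep '[[[2,0,0],[0,0,0]],[[2,0,0],[0,0,0]],[[0,0,0],[0,0,0]]]'
```

```text
clock: 7.82
eef_pos: [0.5541, -0.0447, 0.0891]
tool_rot: [0.609, 0.793, -0.0, 0.001]
ft_force: [-2.6, -4.2, 4.1]
grip_width: 0.0184
grasp_force: 61.8
clock: 8.2
eef_pos: [0.5532, -0.0411, 0.0891]
tool_rot: [0.609, 0.793, -0.0, 0.001]
ft_force: [-2.0, -5.0, 5.9]
grip_width: 0.0183
grasp_force: 61.8
```

```bash
python3 -m creep '[[[2,0,0],[0,0,0]],[[0,0,0],[0,0,0]]]'; python3 -m creep '[[[2,0,0],[0,0,0]],[[0,0,0],[0,0,0]]]'
```

```text
clock: 8.45
eef_pos: [0.5532, -0.0412, 0.0891]
tool_rot: [0.609, 0.793, -0.002, 0.003]
ft_force: [0.2, -9.8, 3.4]
grip_width: 0.0184
grasp_force: 61.6
clock: 8.7
eef_pos: [0.5532, -0.0413, 0.0891]
tool_rot: [0.61, 0.793, -0.003, 0.004]
ft_force: [1.7, -14.1, 3.7]
grip_width: 0.0185
grasp_force: 61.4
```

```bash
python3 -m creep '[[[-3,0,0],[0,0,0]],[[0,0,0],[0,0,0]]]' && python3 -m creep '[[[0,0,0],[0,0,0]],[[0,0,0],[0,0,0]],[[0,0,0],[0,0,0]],[[0,0,0],[0,0,0]],[[0,0,-30],[0,0,0]],[[0,0,-50],[0,0,0]],[[0,0,-50],[0,0,0]],[[0,0,-40],[0,0,0]],[[0,0,0],[0,0,0]],[[0,0,0],[0,0,0]]]' 85
python3 - <<'E'
from h import *
look("w3",["carriage_grip","cap_top","spindle_unit"])
E
python3 -m creep '[[[-40,0,0],[0,0,0]],[[-30,0,0],[0,0,0]],[[0,0,0],[0,0,0]],[[0,0,0],[0,0,0]]]'
python3 - <<'E'
from h import *
import json
o,c,b=look("w4",["carriage_grip","cap_top","spindle_unit"])
a=json.load(open("w3.json")); t=vision.camera("top")
for q in ["carriage_grip","cap_top","spindle_unit"]:
    rs=[(np.array(x[q][0]),np.array(x[q][1])) for x in (a,b) if q in x]
    if len(rs)==2: print(q,tri(rs))
    l=vision.place_of(t,q)
    if l and rs: print(q,"+top",l[0]["score"],tri(rs+[ray(l[0]["position"],t)]))
E
```

```text
clock: 8.95
eef_pos: [0.5532, -0.0411, 0.0891]
tool_rot: [0.609, 0.793, -0.001, 0.002]
ft_force: [-0.6, -6.5, 6.2]
grip_width: 0.0184
grasp_force: 61.7
clock: 10.2
eef_pos: [0.5521, -0.0388, 0.2575]
tool_rot: [0.608, 0.794, -0.0, -0.0]
ft_force: [-0.6, 0.1, -0.9]
grip_width: 0.0852
grasp_force: 0.0
carriage_grip [320.8 174.9] 0.68
cap_top [317.7 251.7] 0.75
spindle_unit [327.5 231.8] 0.76
clock: 10.9
eef_pos: [0.5701, -0.1061, 0.2573]
tool_rot: [0.608, 0.794, -0.0, -0.001]
ft_force: [0.1, -0.6, 0.2]
grip_width: 0.0851
grasp_force: 0.0
carriage_grip [324.6 111.3] 0.83
cap_top [319.8 196.4] 0.87
carriage_grip (array([ 0.55498678, -0.03881901,  0.09064906]), [0.001904063203601394, 0.00190406320360152])
carriage_grip +top 0.89 (array([ 0.55790509, -0.03917655,  0.10090904]), [0.005663158781832566, 0.0013447284930599016, 0.006987808892961818])
cap_top (array([ 0.57561484, -0.13232535,  0.08399039]), [0.0011479816309825181, 0.001147981630982463])
cap_top +top 0.63 (array([ 0.57453733, -0.13489253,  0.07776236]), [0.0008453001211419032, 0.0028895084804327477, 0.003385795405747797])
spindle_unit +top 0.6 (array([ 0.58877138, -0.14569011, -0.02264973]), [0.004212030610179834, 0.004212030610180003])
```

View pics/w4.png

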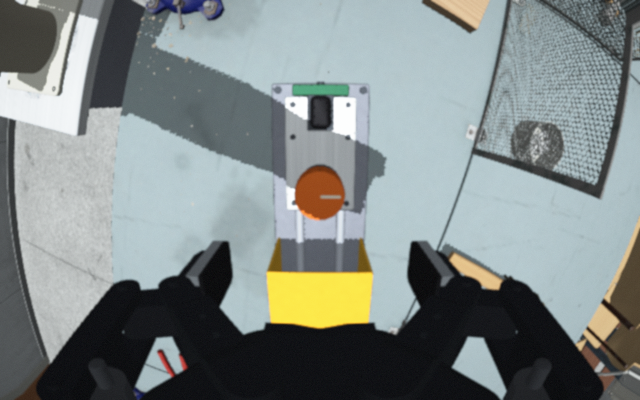

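The wrist view shows the orange cap's top at (319,193) with the index line pointing right along unit x. The grip at (320,112) is up against the end of the slide. I'll refine the cap centre by colour and depth, since the two-view height is about 16 mm low.

```bash
cat >> h.py <<'E'
def orange():
    o=bot.get_obs(); c=vision.camera("wrist"); hsv=cv2.cvtColor(c["image"],cv2.COLOR_BGR2HSV)
    m=cv2.inRange(hsv,(3,150,90),(16,255,255)); n,l,s,_=cv2.connectedComponentsWithStats(m)
    i=1+np.argmax([s[k,4]*(abs(s[k,0]-320)<150) for k in range(1,n)]); v,u=np.nonzero(l==i); z=c["z_map"][v,u]; ok=z>0
    T=np.array(c["tool_from_camera"]);q=R.from_quat(o["tool_rot"]).as_matrix();P=[]
    for a,b,d in zip(u[ok],v[ok],z[ok]):
        O,r=wray((a,b),c,o); P.append(O+r*d/((q@T[:3,:3]).T@r)[2])
    P=np.array(P); top=P[P[:,2]>np.percentile(P[:,2],95)-.012]
    ctr,rad=cv2.minEnclosingCircle(np.float32(top[:,:2]))
    print("top z",np.median(top[:,2]),"circle",ctr,rad,"mean",top.mean(0),len(top)); return o,c
E
python3 - <<'E'
from h import *
import json
orange()
for n in ("w3","w4"):
    a,b=map(np.array,json.load(open(n+".json"))["cap_top"]); print(n,a+b*(.1-a[2])/b[2])
E
```

```text
top z 0.10080150726856293 circle (0.574552059173584, -0.12633004784584045) 0.02758619748055935 mean [ 0.57334498 -0.12536967  0.10060054] 1800
w3 [ 0.57260758 -0.12516125  0.1       ]
w4 [ 0.57559474 -0.12784252  0.1       ]
```

Run:
```python
from h import *
print(rel([0.575,-0.127,.068],np.radians(15)))
```

```text
(array([-21.2,  -1.3, 190.3]), np.float64(0.0018), array([0., 0., 0.]), [[-0.261, 0.965], [0.965, 0.261]], array([-0.18,  0.39,  0.35,  1.52, -0.  ,  1.12]))
```

```bash
python3 -m creep '[[[-21,-1,0],[0,0,0]],[[0,0,50],[0,0,0]],[[0,0,50],[0,0,0]],[[0,0,40],[0,0,0]],[[0,0,30],[0,0,0]],[[0,0,20],[0,0,0]],[[0,0,0],[0,0,0]],[[0,0,0],[0,0,0]]]' && python3 -m creep '[[[0,0,0],[0,0,0]],[[0,0,0],[0,0,0]],[[0,0,0],[0,0,0]],[[0,0,0],[0,0,0]],[[0,0,0],[0,0,0]]]' 0
python3 - <<'E'
from h import *
print(rel([0.575,-0.127,.068],np.radians(15)),bot.get_obs()["ft_torque"])
E
```

```text
clock: 12.35
eef_pos: [0.5759, -0.1279, 0.069]
tool_rot: [0.609, 0.794, 0.0, 0.001]
ft_force: [-0.1, -0.0, -0.5]
grip_width: 0.0848
grasp_force: 0.0
clock: 12.98
eef_pos: [0.5761, -0.1274, 0.0701]
tool_rot: [0.608, 0.794, 0.001, 0.001]
ft_force: [-0.9, 0.2, 5.2]
grip_width: 0.0519
grasp_force: 61.4
(array([ 0.6, -1. ,  2.1]), np.float64(0.0013), array([0.003, 0.002, 0.   ]), [[-0.26, 0.966], [0.966, 0.26]], array([-0.22,  0.5 ,  0.02,  1.09, -0.  ,  1.09])) [-0.07180189  0.32790968  0.03619823]
```

```bash
cat > st.py <<'E'
from h import *
o=bot.get_obs(); q=R.from_quat(o["tool_rot"]).as_matrix()
print("yaw",round(float(np.arctan2(q[1,1],q[0,1])),4),"F",np.round(o["ft_force"],1),"T",np.round(o["ft_torque"],2),"j6",round(float(o["joint_pos"][5]),3),"tau6",round(float(o["tau"][5]),2),"w",round(float(o["grip_width"]),4))
E
python3 st.py
for i in 1; do python3 -m creep '[[[0,0,0],[0,0,0.05]],[[0,0,0],[0,0,0]]]' >/dev/null; python3 st.py; done
python3 -m creep '[[[0,0,0],[0,0,0.04]],[[0,0,0],[0,0,0]]]' >/dev/null; python3 st.py
```

```text
yaw 0.2631 F [-0.9  0.2  5.2] T [-0.07  0.33  0.04] j6 1.09 tau6 -0.0 w 0.0519
yaw 0.2132 F [ 0.5 -1.2  5.8] T [-0.2   0.28  0.  ] j6 1.14 tau6 0.08 w 0.0521
yaw 0.1733 F [-0.7 -2.1  6. ] T [-0.3   0.25  0.03] j6 1.18 tau6 0.08 w 0.052
```

```bash
python3 -m creep '[[[0,0,0],[0,0,0.04]],[[0,0,0],[0,0,0]]]' >/dev/null; python3 st.py; python3 -m creep '[[[0,0,0],[0,0,0.03]],[[0,0,0],[0,0,0]]]' >/dev/null; python3 st.py;python3 -m creep '[[[0,0,0],[0,0,0.03]],[[0,0,0],[0,0,0]]]' >/dev/null; python3 st.py
```

```text
yaw 0.1332 F [-0.5 -1.3  5.8] T [-0.35  0.26 -0.  ] j6 1.22 tau6 0.07 w 0.052
yaw 0.1032 F [-0.3 -1.1  5.4] T [-0.38  0.18  0.02] j6 1.25 tau6 0.07 w 0.0517
yaw 0.0734 F [-0.8 -2.1  7.1] T [-0.32  0.26  0.09] j6 1.28 tau6 0.14 w 0.0517
```

```bash
python3 -m creep '[[[0,0,0],[0,0,0.03]],[[0,0,0],[0,0,0]]]' >/dev/null; python3 st.py
```

```text
yaw 0.0442 F [-1.4 -0.9  6.2] T [-0.38  0.33  0.34] j6 1.309 tau6 0.36 w 0.0518
```

The torque rises at about 0.2 rad, which is the tightening stop. I'll turn the other way.

```bash
python3 -m creep '[[[0,0,0],[0,0,-0.08]],[[0,0,0],[0,0,-0.08]],[[0,0,0],[0,0,-0.08]],[[0,0,0],[0,0,0]]]' >/dev/null; python3 st.py; python3 -m creep '[[[0,0,0],[0,0,-0.06]],[[0,0,0],[0,0,-0.06]],[[0,0,0],[0,0,-0.06]],[[0,0,0],[0,0,0]]]' >/dev/null; python3 st.py
```

```text
yaw 0.2847 F [-1.8  1.4  7. ] T [0.35 0.47 0.  ] j6 1.069 tau6 -0.12 w 0.0521
yaw 0.4646 F [-2.2  2.2  7.5] T [ 0.51  0.6  -0.03] j6 0.89 tau6 -0.11 w 0.0518
```

```bash
python3 -m creep '[[[0,0,0],[0,0,-0.06]],[[0,0,0],[0,0,-0.06]],[[0,0,0],[0,0,-0.06]],[[0,0,0],[0,0,0]]]' >/dev/null; python3 st.py
```

```text
yaw 0.6445 F [-3.5  2.8  7.4] T [ 0.37  0.68 -0.03] j6 0.709 tau6 -0.1 w 0.0519
```

```bash
python3 -m creep '[[[0,0,0],[0,0,-0.05]],[[0,0,0],[0,0,-0.05]],[[0,0,0],[0,0,-0.06]],[[0,0,0],[0,0,0]]]' >/dev/null; python3 st.py; python3 -m creep '[[[0,0,0],[0,0,-0.08]],[[0,0,0],[0,0,-0.08]],[[0,0,0],[0,0,-0.08]],[[0,0,0],[0,0,0]]]' >/dev/null; python3 st.py; python3 -m creep '[[[0,0,0],[0,0,-0.08]],[[0,0,0],[0,0,-0.08]],[[0,0,0],[0,0,-0.08]],[[0,0,0],[0,0,0]],[[0,0,0],[0,0,0]]]' >/dev/null; python3 st.py
```

```text
yaw 0.8046 F [-3.1  3.2  7.8] T [ 0.41  0.62 -0.03] j6 0.549 tau6 -0.11 w 0.0516
yaw 1.0446 F [-2.4  1.7  7.8] T [0.29 0.58 0.02] j6 0.309 tau6 -0.13 w 0.0518
yaw 1.284 F [-2.   1.1  8.2] T [0.13 0.6  0.  ] j6 0.07 tau6 -0.01 w 0.0518
```

```bash
python3 -m creep '[[[0,0,-3],[0,0,0]],[[0,0,-3],[0,0,0]],[[0,0,0],[0,0,0]]]'; python3 st.py
```

```text
clock: 17.98
eef_pos: [0.5752, -0.127, 0.0742]
tool_rot: [0.143, 0.99, 0.0, 0.0]
ft_force: [-0.2, 0.3, 0.0]
grip_width: 0.0518
grasp_force: 62.7
yaw 1.2831 F [-0.2  0.3  0. ] T [ 0.08 -0.05  0.06] j6 0.07 tau6 -0.0 w 0.0518
```

```bash
python3 -m creep '[[[0,0,-10],[0,0,0]],[[0,0,-15],[0,0,0]],[[0,0,-20],[0,0,0]],[[0,0,-25],[0,0,0]],[[0,0,-25],[0,0,0]],[[0,0,-17],[0,0,0]],[[0,0,-8],[0,0,0]],[[0,0,0],[0,0,0]],[[0,0,0],[0,0,0]],[[0,0,0],[0,0,0]]]'; python3 st.py
python3 - <<'E'
from h import *
c=vision.camera("wrist"); cv2.imwrite("pics/w5.png",c["image"])
s=vision.camera("top")
for q in ["cap_top","spindle_top","carriage_grip"]:
    for e in vision.place_of(s,q)[:1]: print(q,e["position"],e["score"],depth(e["position"],s))
E
```

```text
clock: 19.23
eef_pos: [0.5745, -0.1269, 0.1931]
tool_rot: [0.143, 0.99, 0.0, -0.001]
ft_force: [-0.1, -0.2, -1.5]
grip_width: 0.0513
grasp_force: 63.3
yaw 1.283 F [-0.1 -0.2 -1.5] T [-0.03 -0.06  0.06] j6 0.07 tau6 -0.0 w 0.0513
cap_top [387.4, 191.3] 0.48 [ 0.54011678 -0.07579765  0.63128674]
spindle_top [380.1, 196.9] 0.78 [ 0.55957103 -0.10834768  0.22067593]
carriage_grip [350.4, 195.4] 0.9 [ 0.5794758  -0.03008689  0.03694904]
```

View pics/w5.png

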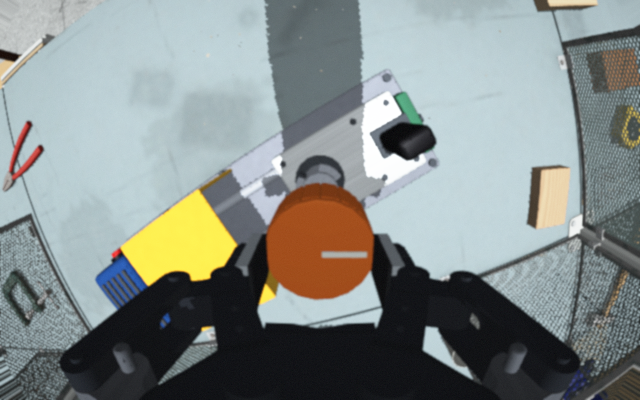

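The cap (320,240) is held between the pads, clear of the bare spindle nose at (320,172). The grip at (408,138) is still at the green end stop (405,108). Handing in.

```bash
python3 -c "
from workcell import workorder
print(workorder.job_done())"
```

```text
the job is handed in; nothing more can be done
None
```

I pulled the carriage to its stop, unscrewed the orange cap the way it gave (anticlockwise seen from above) and handed the job in with the cap held upright about 10 cm above the spindle; no verdict came back.

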